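# Sort the mould bench back into its trays

## Robot

A 7-joint arm with a two-finger parallel gripper is mounted at the origin on the work surface. World frame = base frame: x ahead of the robot, y to its left, z up, the work surface at z = 0. Lengths are in m, angles in rad, forces in N, time in s.
With the tool pointing down it reaches from about 0.4 to 0.875 m from the base axis. Payload 19.3 kg.
Tool frame: the origin (TCP) lies at the very end of the fingers, on their centre line; the grasp point (between the pads) lies 19 mm behind it; z points along the fingers, x is the direction in which the jaws open and shut, and the axes are right-handed (so a half turn about z gives the same grasp; the last joint's range is limited). The gripper opens to 85 mm and grips with 20 to 120 N. Pads are 22 mm wide; open, the fingers measure 114 mm over their backs; the gripper's body (76 mm by 85 mm) begins 54 mm behind the grasp point. The pads swing forward as they close: fully open they stand 13 mm farther back than shut.
Start: joints at [1.032, 0.521, -0.036, 1.599, 0.021, 1.021, -0.113], TCP at [0.282, -0.558, 0.231] pointing down, gripper open.
Joint ranges: [-2.91, 2.91], [-0.3, 2.13], [-1.5, 1.42], [0.17, 2.43], [-1.26, 4.41], [0.16, 1.93], [-2.52, 2.52]. Speed limits (rad/s): [1.89, 1.89, 2.39, 2.39, 3.01, 3.01, 3.01].

## Interface

Orientations are given as a rotation vector (axis times angle).
In Python, from bench import observe, camera, camera_info, ctrl gives the robot as it stands.
- The arm moves only by the tool play_rows, never from a script. Its argument "increments" is a list of rows, each an object of numbers: "claw": the opening, from 0 (shut) to 1 (fully open); "tx", "ty", "tz": the shift along the tool's x, y, z in mm; "twist": the turn about the tool's z in degrees. A call has 1 to 20 rows; each row is the pose to reach, as a shift and turn from the pose measured when the call began, along the tool's axes at that moment; what a row does not reach only later rows make up. A row lasts 1/8 s, in which the tool goes at most 62.5 mm and 10.7 degrees, less where a joint would pass 70% of its speed; a pose out of reach is approached as far as the arm can. A call with a gripper value outside its range is refused whole. The fingers move at their own pace and stop on an object; the grip force is fixed at half the most. Time passes only in rows, so rows that repeat a pose let the fingers close. It gives the time, the measured TCP pose, the force and the opening at its end, in the units of the state.
- observe(): the state, without advancing time (a new reading comes with each control period).
- camera(name): name is "side" or "top" or "wrist"; returns (picture, depth): 480x640x3 uint8, blue, green, red; 480x640 float32, m along the optical axis (not along the pixel's ray), 0 where there is no reading.
- camera_info(name): a dict with "camera_matrix" (3x3 intrinsics, pixels), "rvec" (rotation vector, rad) and "tvec" (3), from world to camera coordinates, as OpenCV has them; the wrist camera has in their place "hand_eye" (4x4, takes a point from camera to tool coordinates, whose origin is the TCP and whose axes are the tool frame's). Camera axes: x right, y down, z forward; pixel columns grow to the right and rows downward; lengths in m; the calibration is good to about 2 mm. A picture is of the moment at which its call begins: read the wrist's pose just before it. camera_info takes no time and is no camera call.
- ctrl.job_done(): hands the job in, once; it reports no verdict.
The state is a dict: "time": time; "q": joint angles; "dq": joint speeds; "joint_torque": joint torques, N m; "ee_pos": TCP position; "ee_rot": TCP orientation; "contact_force": force on the tool from outside, world axes, zero at the start; "wrist_torque": the same for the moment, N m; "opening": opening from 0.0 (shut) to 1.0 (fully open).
Only numpy, scipy, OpenCV 4.12 (cv2) and the standard library are available. Lean on these libraries where they do the work, as an engineer would, in place of code of your own. Each camera call takes 0.05 s, during which the arm holds its last target. There are 200 camera calls.

## Task

Clear the bench back into its trays: stand the two wooden core plugs in the dark wooden tray and the two brass burner nozzles in the grey steel tray, one to a bay, and put the loose pigment jar into the empty bay of the blue tray. Everything must stand upright on its bay's floor, let go and still; never lay the jars over, and leave the jar already in the blue tray and the yellow tape roll where they are.

Things in the scene. Friction and masses are not known exactly. Their poses are not given: they have to be found in the camera images.
- plug_a: Core plug: a turned wooden disc 46 mm across and 25 mm high with a grey steel stub 18 mm across rising from its middle to 62 mm above the underside; grip it by the stub. Starts upright on the bench, loose, about 70 g. Origin: centre of the underside, z up along the stub. The two core plugs are alike.
- plug_b: Core plug: a turned wooden disc 46 mm across and 25 mm high with a grey steel stub 18 mm across rising from its middle to 62 mm above the underside; grip it by the stub. Starts upright on the bench, loose, about 70 g. Origin: centre of the underside, z up along the stub. The two core plugs are alike.
- nozzle_a: Brass burner nozzle for a hand torch: a collar 32 mm across and 22 mm high, then a barrel 24 mm across up to 62 mm, with a thin dark band near the mouth; grip it by the barrel. Starts upright on its collar on the bench, loose, about 110 g. Origin: centre of the underside, z up along the barrel. The two nozzles are alike.
- nozzle_b: Brass burner nozzle for a hand torch: a collar 32 mm across and 22 mm high, then a barrel 24 mm across up to 62 mm, with a thin dark band near the mouth; grip it by the barrel. Starts upright on its collar on the bench, loose, about 110 g. Origin: centre of the underside, z up along the barrel. The two nozzles are alike.
- jar_loose: Pigment jar: amber glass with a paper label and a red lid, a plain cylinder 44 mm across and 58 mm high (lid from 42 mm up, same width), about 90 g. Origin: centre of the underside, z up. This one starts upright on the bench, loose.
- wooden_tray: Dark brown wooden tray, fixed, 85 (x) by 155 (y) by 22 mm high; walls, floor and one divider 5 mm thick. Origin: centre of the underside; inner floor at z = +5 mm. Two bays, 75 (x) by 70 (y) mm inside, centred at y = +37.5 and y = -37.5 mm, x = 0. Both bays start empty. For the core plugs.
- steel_tray: Bare grey steel tray, fixed, 85 (x) by 155 (y) by 22 mm high; walls, floor and one divider 5 mm thick. Origin: centre of the underside; inner floor at z = +5 mm. Two bays, 75 (x) by 70 (y) mm inside, centred at y = +37.5 and y = -37.5 mm, x = 0. Both bays start empty. For the burner nozzles.
- blue_tray: Blue plastic tray, fixed, 85 (x) by 155 (y) by 22 mm high; walls, floor and one divider 5 mm thick. Origin: centre of the underside; inner floor at z = +5 mm. Two bays, 75 (x) by 70 (y) mm inside, centred at y = +37.5 and y = -37.5 mm, x = 0. For the pigment jars: the bay at y = +37.5 mm already holds the stored jar, the bay at y = -37.5 mm is empty.
- jar_stored: Pigment jar: amber glass with a paper label and a red lid, a plain cylinder 44 mm across and 58 mm high (lid from 42 mm up, same width), about 90 g. Origin: centre of the underside, z up. This one already stands in the blue tray, loose in its bay; leave it there.
- tape_roll: Roll of yellow tape lying flat beyond the work, 84 mm across, hole 56 mm, 25 mm high, loose. Origin: centre of the underside, z up. Not part of the job; leave it. (A loose bench brush, under 40 mm high, also lies beyond the work near the bench's far side on the right, not in the way.)

How it is judged:
By the outcome, as a careful person would: the job done as asked, in the order asked, and still so for the second after the job is handed in, with the robot touching nothing.
It also fails if it takes over 112 s, if anything falls off the work surface, if the arm or the gripper's body presses on something with over 40 N, if the wrist force passes 120 N, or if a joint passes its speed limit or range.

## Working session

There is one attempt and no reset: what is moved stays moved. The work goes in short steps, Python scripts to look and compute and a tool call to move; the robot and the scene stay as the last step left them, time stands still between calls to the robot, and variables do not carry over. Pictures are saved under pics/ and viewed, about 12 in all and at most 16, crops included, and the job is handed in when it is done.

Besides the shell and the picture viewer there is one more tool, called after ">>>" as name([rows], argument=value, ...), one row to a line, values as JSON. play_rows: Moves the arm, as the interface text tells. Its arguments: {"type":"object","properties":{"increments":{"type":"array","items":{"type":"object","properties":{"claw":{"type":"number"},"tx":{"type":"number"},"ty":{"type":"number"},"tz":{"type":"number"},"twist":{"type":"number"}}}}},"required":["increments"]}

```bash
mkdir -p pics; ls
python3 - <<'E'
from bench import observe, camera, camera_info
import cv2, numpy as np
s=observe();print(s)
for n in("top","side","wrist"):
    im,d=camera(n);cv2.imwrite(f"pics/{n}0.png",im);np.save(f"pics/{n}0.npy",d);print(n,camera_info(n))
E
```

```text
pics
{'time': 0.0, 'q': array([ 1.03178999,  0.52204212, -0.03631864,  1.60000732,  0.02117974,
        1.02107479, -0.11279122]), 'dq': array([ 0.00204448, -0.00071045, -0.00145469, -0.00064315, -0.000472  ,
       -0.00062002, -0.00215978]), 'joint_torque': array([ 2.33920626e-03, -9.27095532e+01,  1.98043540e+00, -3.69914460e+01,
        1.79577334e-02,  8.29800905e-03,  2.65276270e-05]), 'ee_pos': array([ 0.28220497, -0.55728496,  0.23070855]), 'ee_rot': array([-2.67617196e+00,  1.64447668e+00,  1.58871491e-03]), 'contact_force': array([-0.55604236, -1.12370592,  0.00382045]), 'wrist_torque': array([0.01062171, 0.00379355, 0.04190733]), 'opening': 0.9995998562509291}
top {'camera_matrix': array([[551.50747534,   0.        , 321.52287306],
       [  0.        , 551.50747534, 244.60131275],
       [  0.        ,   0.        ,   1.        ]]), 'rvec': array([ 2.17090599, -2.18888221,  0.11430279]), 'tvec': array([0.01227475, 0.59282747, 1.2959837 ])}
side {'camera_matrix': array([[526.38537221,   0.        , 311.90676547],
       [  0.        , 526.38537221, 237.56303263],
       [  0.        ,   0.        ,   1.        ]]), 'rvec': array([ 0.88579436, -2.49286046,  1.0756098 ]), 'tvec': array([0.4599484 , 0.27312239, 0.78277   ])}
wrist {'camera_matrix': array([[385.38715536,   0.        , 316.43758343],
       [  0.        , 385.38715536, 237.24819042],
       [  0.        ,   0.        ,   1.        ]]), 'hand_eye': array([[ 9.99999854e-01, -1.76182869e-04, -5.11645944e-04,
         6.80656852e-04],
       [ 3.27530843e-04,  9.49712812e-01,  3.13122129e-01,
        -8.00466321e-02],
       [ 4.30749954e-04, -3.13122251e-01,  9.49712731e-01,
        -1.43570850e-01],
       [ 0.00000000e+00,  0.00000000e+00,  0.00000000e+00,
         1.00000000e+00]])}
```

View pics/top0.png

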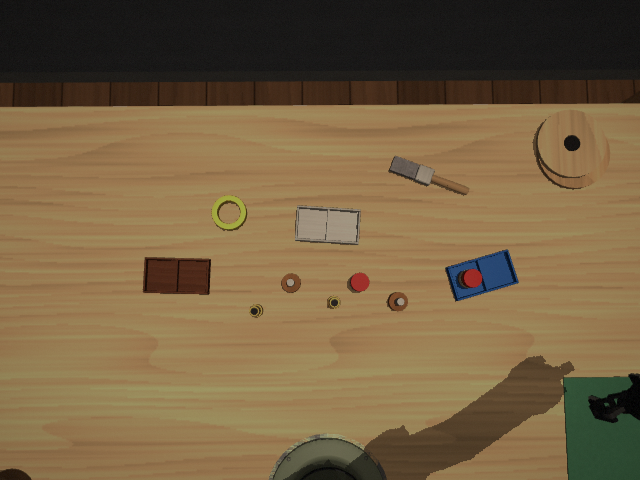

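View pics/side0.png

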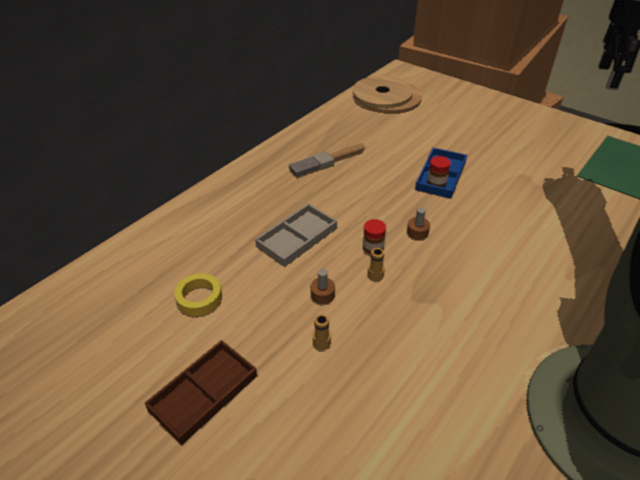

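The top view (up is +x, left is +y) shows:
- **Plugs:** about (291,283) and (398,302).
- **Nozzles:** about (256,311) and (334,302).
- **Loose jar:** (360,283).
- **Trays:** wooden (178,276), steel (328,225), blue (482,275). The stored jar is in the blue tray's left bay.

The side view agrees.

```bash
cat > h.py <<'E'
import numpy as np, cv2
from bench import observe, camera, camera_info
R_=lambda v: cv2.Rodrigues(np.array(v,float))[0]
def cloud(name,d,pose=None):
    c=camera_info(name);K=c["camera_matrix"]
    v,u=np.mgrid[0:480,0:640]
    P=np.stack([(u-K[0,2])*d/K[0,0],(v-K[1,2])*d/K[1,1],d],-1)
    if name=="wrist":
        H=c["hand_eye"];P=P@H[:3,:3].T+H[:3,3]
        return P@R_(pose["ee_rot"]).T+pose["ee_pos"]
    return (P-c["tvec"])@R_(c["rvec"])
def blobs(W,d,lo,hi,box,minpx=8):
    m=(d>0)&(W[...,2]>lo)&(W[...,2]<hi)&(W[...,0]>box[0])&(W[...,0]<box[1])&(W[...,1]>box[2])&(W[...,1]<box[3])
    n,L,st,ce=cv2.connectedComponentsWithStats(m.astype(np.uint8),connectivity=8)
    for i in range(1,n):
        if st[i,4]>=minpx:
            p=W[L==i];(c,sz,a)=cv2.minAreaRect((p[:,:2]*1000).astype(np.float32))
            print("px",ce[i].round(1),"n",st[i,4],"mean",p.mean(0).round(4),"rect c",np.round(c,1),"sz",np.round(sz,1),"ang",round(a,1))
E
python3 - <<'E'
from h import *
for n in("top","side"):
    d=np.load(f"pics/{n}0.npy");W=cloud(n,d)
    print(n,"table z",np.median(W[...,2][(W[...,0]>.4)&(W[...,0]<.7)&(abs(W[...,1])<.4)]))
    box=(.3,.8,-.6,.6)
    for lo,hi in((.012,.1),(.035,.1)):
        print(lo);blobs(W,d,lo,hi,box,12)
E
```

```text
top table z 2.5370200994943545e-05
0.012
px [557.  168.3] n 440 mean [ 0.7771 -0.5725  0.0211] rect c [ 767.1 -566.7] sz [66.1 66.1] ang 89.5
px [424.2 174.8] n 895 mean [ 0.7638 -0.2459  0.0177] rect c [ 759.7 -260. ] sz [199.8  42.6] ang 70.3
px [228.7 212. ] n 568 mean [0.6741 0.2307 0.0234] rect c [674.2 231.4] sz [82.6 82.4] ang 75.0
px [327.5 224.2] n 509 mean [ 0.6433 -0.0076  0.02  ] rect c [643.2  -7.5] sz [155.1  86. ] ang 85.8
px [477.3 276.2] n 927 mean [ 0.5139 -0.3631  0.0341] rect c [ 518.3 -379.9] sz [ 85.  157.4] ang 15.8
px [175.  274.7] n 544 mean [0.5241 0.3586 0.0198] rect c [523.  357.3] sz [157.4  85. ] ang 88.2
px [290.7 282.3] n 284 mean [0.5032 0.0816 0.0299] rect c [504.1  81.2] sz [43.1 43. ] ang 89.5
px [358.9 281.8] n 295 mean [ 0.5024 -0.0789  0.0548] rect c [502.1 -78.9] sz [42.2 41.8] ang 89.6
px [397.7 301.1] n 295 mean [ 0.4565 -0.1722  0.0308] rect c [ 456.6 -173.5] sz [43.  44.8] ang 0.4
px [333.4 302. ] n 137 mean [ 0.456  -0.0188  0.048 ] rect c [456.1 -19.6] sz [30.3 28.7] ang 44.3
px [255.6 310.2] n 145 mean [0.4386 0.163  0.0466] rect c [438.
[... 1568 characters left out ...]
 72.1
px [199.2 389.1] n 1713 mean [0.5201 0.3644 0.0193] rect c [522.4 359.8] sz [156.2  88.4] ang 88.2
0.035
px [438.8 166.4] n 375 mean [ 0.504  -0.3321  0.0549] rect c [ 507.  -339.2] sz [43.2 45. ] ang 41.8
px [419.6 214.4] n 129 mean [ 0.4532 -0.1667  0.0523] rect c [ 454.7 -169.4] sz [17.7 19.9] ang 62.8
px [373.9 230. ] n 445 mean [ 0.4979 -0.0711  0.0529] rect c [500.9 -76.2] sz [42.9 44.2] ang 15.3
px [376.4 256.9] n 225 mean [ 0.4516 -0.012   0.0542] rect c [454.2 -15.8] sz [24.6 24.8] ang 49.0
px [321.7 276.4] n 149 mean [0.4998 0.0886 0.0537] rect c [501.9  85.9] sz [16.9 18.3] ang 52.3
px [321.  324.4] n 278 mean [0.4336 0.1728 0.0551] rect c [435.8 170.2] sz [24. 24.] ang 88.4
```

>>> play_rows([
  {"tx":-471,"ty":-486,"tz":61,"twist":-63.1,"claw":1},
  {"tx":-471,"ty":-486,"tz":61,"twist":-63.1,"claw":1},
  {"tx":-471,"ty":-486,"tz":61,"twist":-63.1,"claw":1},
  {"tx":-471,"ty":-486,"tz":61,"twist":-63.1,"claw":1},
  {"tx":-471,"ty":-486,"tz":61,"twist":-63.1,"claw":1},
  {"tx":-471,"ty":-486,"tz":61,"twist":-63.1,"claw":1},
  {"tx":-471,"ty":-486,"tz":61,"twist":-63.1,"claw":1},
  {"tx":-471,"ty":-486,"tz":61,"twist":-63.1,"claw":1},
  {"tx":-471,"ty":-486,"tz":61,"twist":-63.1,"claw":1},
  {"tx":-471,"ty":-486,"tz":61,"twist":-63.1,"claw":1},
  {"tx":-471,"ty":-486,"tz":61,"twist":-63.1,"claw":1},
  {"tx":-471,"ty":-486,"tz":61,"twist":-63.1,"claw":1},
  {"tx":-471,"ty":-486,"tz":61,"twist":-63.1,"claw":1},
  {"tx":-471,"ty":-486,"tz":61,"twist":-63.1,"claw":1},
  {"tx":-471,"ty":-486,"tz":61,"twist":-63.1,"claw":1},
  {"tx":-471,"ty":-486,"tz":61,"twist":-63.1,"claw":1},
])

```text
time: 2.15
ee_pos: [0.503, 0.0819, 0.1704]
ee_rot: [-3.141, 0.003, 0.0]
contact_force: [-0.3, -0.0, -0.4]
opening: 1.001
```

```bash
cat > w.py <<'E'
from h import *
import sys
s=observe();im,d=camera("wrist");cv2.imwrite(f"pics/{sys.argv[1]}.png",im)
W=cloud("wrist",d,s)
r=R_(s["ee_rot"]);print("t",round(s["time"],2),"pos",s["ee_pos"].round(4),"xaxis",r[:,0].round(4),"z",r[:,2].round(4),"q",s["q"].round(2),"open",round(s["opening"],3),"F",s["contact_force"].round(1))
p=s["ee_pos"]
near=(d>0)&(np.hypot(W[...,0]-p[0],W[...,1]-p[1])<.15)&(abs(W[...,2])<.006);print("table",np.median(W[near][:,2]).round(4) if near.any() else None)
for lo in(.012,.035): print(lo);blobs(W,d,lo,.08,(.35,.8,-.6,.6),150)
E
python3 w.py w1
```

```text
t 2.15 pos [0.503  0.0819 0.1704] xaxis [ 1.0e+00 -1.7e-03 -2.0e-04] z [-2.e-04  6.e-04 -1.e+00] q [ 0.08  0.45 -0.47  1.94  0.27  0.81 -0.54] open 1.001 F [-0.3 -0.  -0.4]
table 0.001
0.012
px [566.4  34.3] n 4817 mean [0.6718 0.2099 0.0241] rect c [674.4 211.3] sz [43.5 83.7] ang 89.9
px [221.  103.2] n 2137 mean [0.4418 0.166  0.0499] rect c [439.9 166.3] sz [30.9 27.7] ang 89.7
px [316.8 215.9] n 2733 mean [0.5032 0.0865 0.0341] rect c [503.2  82.5] sz [45.1 45.3] ang 3.9
px [486.8 294.1] n 4755 mean [0.6466 0.0118 0.0197] rect c [642.9  -7.9] sz [156.3  86. ] ang 85.6
px [259.6 340. ] n 1892 mean [ 0.4571 -0.0137  0.0444] rect c [456.  -17.8] sz [28.6 31. ] ang 78.2
px [316.7 401. ] n 3422 mean [ 0.5028 -0.0713  0.0477] rect c [502.8 -79.4] sz [44.1 44. ] ang 38.2
0.035
px [214.5 102.8] n 1525 mean [0.4399 0.1661 0.0608] rect c [438.5 166.1] sz [24.1 23.9] ang 41.9
px [316.8 227.7] n 715 mean [0.5032 0.0845 0.0586] rect c [503.1  82.4] sz [17.6 17.2] ang 42.4
px [257.2 350.1] n 1204 mean [ 0.4567 -0.0153  0.0567] rect c [455.8 -19. ] sz [24.2 24.4] ang 19.9
px [316.7 408.9] n 2644 mean [ 0.5028 -0.0737  0.0546] rect c [502.7 -79.6] sz [43.3 43.8] ang 7.4
```

>>> play_rows([
  {"tz":45,"claw":1},
  {"tz":90,"claw":1},
  {"tz":125,"claw":1},
  {"tz":140,"claw":1},
  {"tz":140,"claw":1},
  {"tz":140,"claw":0},
  {"tz":140,"claw":0},
  {"tz":140,"claw":0},
  {"tz":140,"claw":0},
  {"tz":140,"claw":0},
  {"tz":140,"claw":0},
  {"tz":140,"claw":0},
  {"tz":130,"claw":0},
  {"tz":100,"claw":0},
  {"tz":60,"claw":0},
  {"tz":60,"claw":0},
])

```text
invalid input at $.increments[0]: expected keys claw, tx, ty, tz, twist
```

```bash
python3 w.py w2
```

```text
t 2.2 pos [0.503  0.082  0.1703] xaxis [ 1.0e+00 -1.4e-03 -3.0e-04] z [-3.e-04  7.e-04 -1.e+00] q [ 0.08  0.45 -0.47  1.94  0.27  0.81 -0.54] open 1.001 F [0.5 0.4 0.4]
table 0.001
0.012
px [566.2  34.5] n 4836 mean [0.6716 0.2099 0.0241] rect c [674.4 211.4] sz [43.7 83.8] ang 89.9
px [221.  103.3] n 2135 mean [0.4418 0.1661 0.0499] rect c [440.  166.2] sz [30.7 27.4] ang 87.5
px [316.9 216.1] n 2732 mean [0.5032 0.0866 0.0342] rect c [503.3  82.6] sz [45.2 44.9] ang 1.4
px [486.8 294.5] n 4744 mean [0.6466 0.0117 0.0197] rect c [642.8  -7.6] sz [156.  86.] ang 85.7
px [259.6 340.2] n 1885 mean [ 0.4571 -0.0137  0.0445] rect c [456.7 -17.8] sz [27.9 31.2] ang 55.6
px [316.6 401.2] n 3427 mean [ 0.5028 -0.0712  0.0478] rect c [502.5 -79.4] sz [44.2 43.5] ang 63.2
0.035
px [214.5 102.9] n 1522 mean [0.4399 0.1662 0.0608] rect c [438.5 166.1] sz [24.1 23.9] ang 44.0
px [316.8 227.9] n 722 mean [0.5032 0.0845 0.0585] rect c [503.2  82.4] sz [17.5 17.4] ang 10.7
px [257.1 350.3] n 1200 mean [ 0.4567 -0.0152  0.0567] rect c [455.8 -18.9] sz [24.4 24.7] ang 43.0
px [316.6 409.1] n 2648 mean [ 0.5028 -0.0737  0.0547] rect c [502.7 -79.8] sz [44.2 43. ] ang 77.6
```

View pics/w2.png

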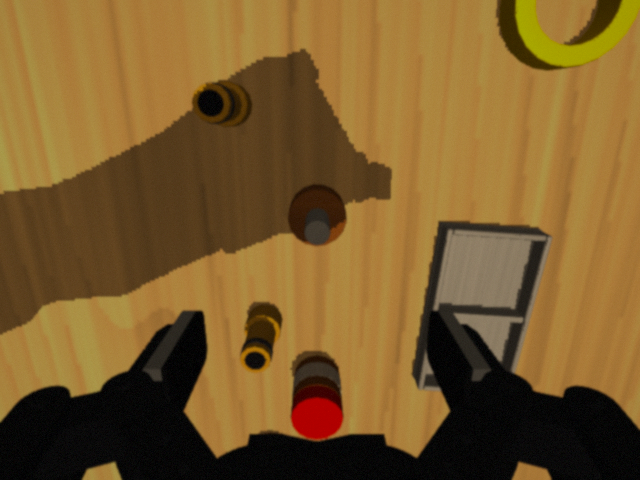

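The refused call moved nothing. The wrist view shows plug_a's stub at (317,228), with open fingers at about (190,335) and (450,335). I'll resend with every key.

>>> play_rows([
  {"tx":0,"ty":0,"twist":0,"tz":45,"claw":1},
  {"tx":0,"ty":0,"twist":0,"tz":90,"claw":1},
  {"tx":0,"ty":0,"twist":0,"tz":125,"claw":1},
  {"tx":0,"ty":0,"twist":0,"tz":140,"claw":1},
  {"tx":0,"ty":0,"twist":0,"tz":140,"claw":1},
  {"tx":0,"ty":0,"twist":0,"tz":140,"claw":0},
  {"tx":0,"ty":0,"twist":0,"tz":140,"claw":0},
  {"tx":0,"ty":0,"twist":0,"tz":140,"claw":0},
  {"tx":0,"ty":0,"twist":0,"tz":140,"claw":0},
  {"tx":0,"ty":0,"twist":0,"tz":140,"claw":0},
  {"tx":0,"ty":0,"twist":0,"tz":140,"claw":0},
  {"tx":0,"ty":0,"twist":0,"tz":140,"claw":0},
  {"tx":0,"ty":0,"twist":0,"tz":130,"claw":0},
  {"tx":0,"ty":0,"twist":0,"tz":100,"claw":0},
  {"tx":0,"ty":0,"twist":0,"tz":60,"claw":0},
  {"tx":0,"ty":0,"twist":0,"tz":60,"claw":0},
])

```text
time: 4.25
ee_pos: [0.5044, 0.0824, 0.1132]
ee_rot: [-3.14, 0.002, -0.006]
contact_force: [0.2, -0.4, -0.9]
opening: 0.194
```

```bash
python3 w.py w3
```

```text
t 4.25 pos [0.5044 0.0824 0.1132] xaxis [ 1.     -0.0016  0.0041] z [ 0.0041  0.0014 -1.    ] q [ 0.05  0.54 -0.43  1.99  0.35  0.68 -0.6 ] open 0.194 F [ 0.2 -0.4 -0.9]
table 0.001
0.012
px [593.1  31. ] n 3523 mean [0.6551 0.2027 0.0237] rect c [658.6 203.3] sz [22.3 55.6] ang 75.9
px [191.4 102.1] n 3731 mean [0.4421 0.1661 0.0498] rect c [439.8 165.3] sz [31.2 27.5] ang 64.4
px [526.4 319. ] n 6637 mean [0.6515 0.0219 0.0195] rect c [643.7   3.8] sz [133.6  86.1] ang 85.8
px [314.7 424.8] n 1419 mean [ 0.503  -0.0615  0.0262] rect c [503.  -66.5] sz [20.  43.6] ang 89.1
0.035
px [182.3 101.6] n 2684 mean [0.4403 0.1662 0.0602] rect c [438.3 165.9] sz [24.4 24.1] ang 38.4
px [315.1 435.7] n 238 mean [ 0.5033 -0.0597  0.0384] rect c [503.4 -59.8] sz [ 6.7 26.2] ang 87.2
```

View pics/w3.png

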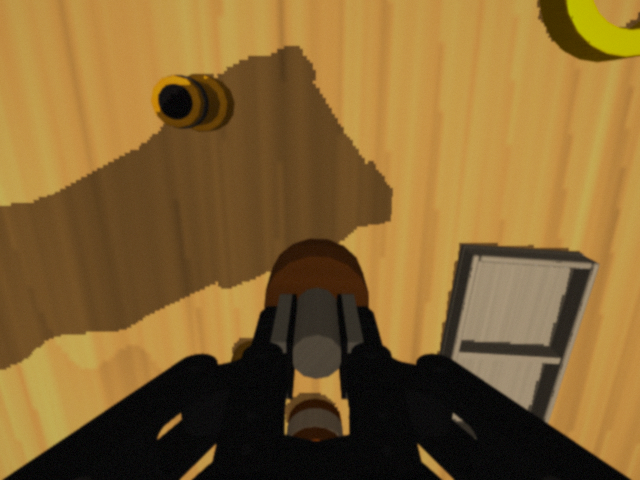

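>>> play_rows([
  {"tx":1,"ty":-15,"twist":0,"tz":0,"claw":0},
  {"tx":3,"ty":-45,"twist":0,"tz":0,"claw":0},
  {"tx":5,"ty":-80,"twist":0,"tz":0,"claw":0},
  {"tx":8,"ty":-120,"twist":0,"tz":0,"claw":0},
  {"tx":10,"ty":-160,"twist":0,"tz":0,"claw":0},
  {"tx":13,"ty":-200,"twist":0,"tz":0,"claw":0},
  {"tx":15,"ty":-240,"twist":0,"tz":0,"claw":0},
  {"tx":17,"ty":-275,"twist":0,"tz":0,"claw":0},
  {"tx":19,"ty":-300,"twist":0,"tz":0,"claw":0},
  {"tx":20,"ty":-313,"twist":0,"tz":0,"claw":0},
  {"tx":20,"ty":-313,"twist":0,"tz":10,"claw":0},
  {"tx":20,"ty":-313,"twist":0,"tz":35,"claw":0},
  {"tx":20,"ty":-313,"twist":0,"tz":60,"claw":0},
  {"tx":20,"ty":-313,"twist":0,"tz":60,"claw":0},
  {"tx":20,"ty":-313,"twist":0,"tz":60,"claw":0},
])

```text
time: 6.18
ee_pos: [0.5246, 0.3947, 0.0525]
ee_rot: [-3.141, 0.004, -0.004]
contact_force: [0.4, 0.7, 0.5]
opening: 0.193
```

```bash
python3 w.py w4
```

```text
t 6.17 pos [0.5246 0.3947 0.0525] xaxis [ 1.     -0.0023  0.0024] z [ 0.0024  0.001  -1.    ] q [-0.49  0.81 -0.38  1.62  0.39  0.79 -1.05] open 0.193 F [0.4 0.7 0.5]
table 0.001
0.012
px [315.8 273.2] n 15100 mean [0.5241 0.4071 0.0399] rect c [524.3 391. ] sz [88.1 85.4] ang 87.9
0.035
px [316.5 293.8] n 7809 mean [0.5245 0.4053 0.0568] rect c [524.1 405.5] sz [45.6 24.7] ang 0.8
```

View pics/w4.png

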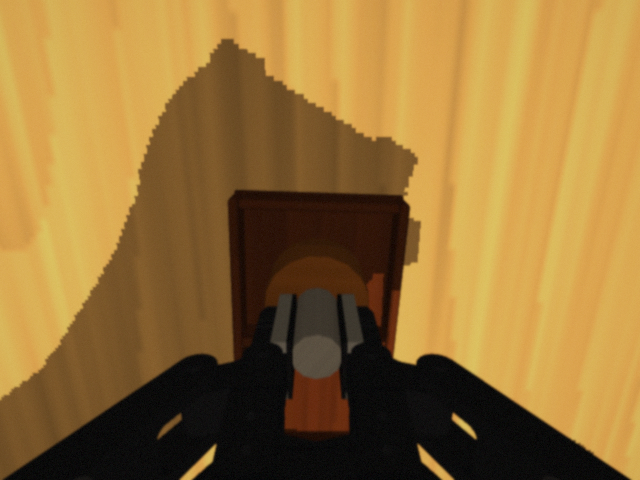

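The plug is centred over the bay, with the tray's corners at (235,193) and (407,200). Next I lower it, release and lift.

>>> play_rows([
  {"tx":0,"ty":0,"twist":0,"tz":6,"claw":0},
  {"tx":0,"ty":0,"twist":0,"tz":11,"claw":0},
  {"tx":0,"ty":0,"twist":0,"tz":15,"claw":0},
  {"tx":0,"ty":0,"twist":0,"tz":17,"claw":0},
  {"tx":0,"ty":0,"twist":0,"tz":17,"claw":0},
  {"tx":0,"ty":0,"twist":0,"tz":17,"claw":0},
  {"tx":0,"ty":0,"twist":0,"tz":17,"claw":0.7},
  {"tx":0,"ty":0,"twist":0,"tz":17,"claw":0.7},
  {"tx":0,"ty":0,"twist":0,"tz":17,"claw":0.7},
  {"tx":0,"ty":0,"twist":0,"tz":17,"claw":0.7},
  {"tx":0,"ty":0,"twist":0,"tz":17,"claw":0.7},
  {"tx":0,"ty":0,"twist":0,"tz":0,"claw":0.7},
  {"tx":0,"ty":0,"twist":0,"tz":-40,"claw":1},
  {"tx":0,"ty":0,"twist":0,"tz":-90,"claw":1},
  {"tx":0,"ty":0,"twist":0,"tz":-118,"claw":1},
  {"tx":0,"ty":0,"twist":0,"tz":-118,"claw":1},
])

```text
time: 8.22
ee_pos: [0.5253, 0.3956, 0.1745]
ee_rot: [-3.137, 0.004, -0.01]
contact_force: [-0.3, -0.3, -0.1]
opening: 0.993
```

```bash
python3 w.py w5
```

```text
t 8.22 pos [0.5253 0.3956 0.1745] xaxis [ 1.     -0.0023  0.0066] z [ 0.0066  0.0043 -1.    ] q [-0.46  0.66 -0.44  1.55  0.32  0.99 -0.99] open 0.993 F [-0.3 -0.3 -0.1]
table 0.001
0.012
px [312.9 255.3] n 5064 mean [0.5232 0.3596 0.0207] rect c [523.  357.2] sz [155.5  85.1] ang 87.9
px [314.7 217.5] n 2791 mean [0.5248 0.3997 0.0387] rect c [524.7 395.4] sz [45.  44.5] ang 89.1
px [505.3 359.4] n 453 mean [0.6958 0.2626 0.0237] rect c [698.3 259.5] sz [11.3 43.8] ang 44.3
px [437.8 395.8] n 389 mean [0.6386 0.2234 0.024 ] rect c [638.9 221.2] sz [ 9.8 43.5] ang 24.6
px [226.5 439. ] n 799 mean [0.4393 0.1764 0.0255] rect c [438.4 173.1] sz [21.1 31.2] ang 87.3
0.035
px [314.7 229.2] n 760 mean [0.5247 0.3976 0.0622] rect c [524.9 395.3] sz [17.4 17.5] ang 37.0
```

Plug_a stands in its bay at (525,395), with its top at z ≈ 62 mm or a little above. On to plug_b.

>>> play_rows([
  {"tx":-4,"ty":30,"twist":0,"tz":0,"claw":1},
  {"tx":-10,"ty":85,"twist":0,"tz":0,"claw":1},
  {"tx":-17,"ty":145,"twist":0,"tz":0,"claw":1},
  {"tx":-24,"ty":205,"twist":0,"tz":0,"claw":1},
  {"tx":-32,"ty":265,"twist":0,"tz":0,"claw":1},
  {"tx":-39,"ty":325,"twist":0,"tz":0,"claw":1},
  {"tx":-46,"ty":385,"twist":0,"tz":0,"claw":1},
  {"tx":-53,"ty":445,"twist":0,"tz":0,"claw":1},
  {"tx":-61,"ty":505,"twist":0,"tz":0,"claw":1},
  {"tx":-66,"ty":550,"twist":0,"tz":5,"claw":1},
  {"tx":-68,"ty":569,"twist":0,"tz":10,"claw":1},
  {"tx":-68,"ty":569,"twist":0,"tz":10,"claw":1},
  {"tx":-68,"ty":569,"twist":0,"tz":10,"claw":1},
])

```text
time: 9.9
ee_pos: [0.4558, -0.1723, 0.1607]
ee_rot: [-3.138, 0.001, -0.007]
contact_force: [0.4, -0.2, 0.0]
opening: 0.995
```

```bash
python3 w.py w6
```

```text
t 9.9 pos [ 0.4558 -0.1723  0.1607] xaxis [ 1.0e+00 -7.0e-04  4.7e-03] z [ 0.0047  0.0035 -1.    ] q [ 0.56  0.43 -0.4   2.01  0.23  0.74  0.01] open 0.995 F [ 0.4 -0.2  0. ]
table 0.001
0.012
px [315.    9.1] n 805 mean [ 0.4555 -0.0311  0.0264] rect c [455.3 -30.3] sz [11.2 29.8] ang 88.7
px [564.7  69. ] n 2864 mean [ 0.626  -0.066   0.0202] rect c [639.1 -55.3] sz [59.7 86.1] ang 85.7
px [391.   89.2] n 4818 mean [ 0.5009 -0.0805  0.057 ] rect c [502.2 -80.6] sz [43.8 43.4] ang 81.3
px [315.9 222. ] n 2886 mean [ 0.4559 -0.1692  0.0344] rect c [ 455.9 -173.2] sz [44.9 45. ] ang 46.7
px [624.6 377.2] n 1079 mean [ 0.7313 -0.3189  0.0175] rect c [ 735.5 -316. ] sz [59.2 17.1] ang 68.9
px [377.  401.5] n 5166 mean [ 0.5077 -0.328   0.0351] rect c [ 510.5 -354.9] sz [ 85.1 105. ] ang 15.5
0.035
px [392.6  88.7] n 4597 mean [ 0.5017 -0.0802  0.0585] rect c [502.5 -80.4] sz [43.1 42.9] ang 79.2
px [316.1 234.7] n 783 mean [ 0.4559 -0.1714  0.0583] rect c [ 455.9 -173.7] sz [17.5 17.3] ang 74.6
px [382.  420.2] n 2140 mean [ 0.5089 -0.3298  0.0547] rect c [ 509.9 -335.2] sz [28.9 44.3] ang 81.4
```

>>> play_rows([
  {"tx":0,"ty":1,"twist":0,"tz":45,"claw":1},
  {"tx":0,"ty":1,"twist":0,"tz":85,"claw":1},
  {"tx":0,"ty":1,"twist":0,"tz":117,"claw":1},
  {"tx":0,"ty":1,"twist":0,"tz":131,"claw":1},
  {"tx":0,"ty":1,"twist":0,"tz":131,"claw":1},
  {"tx":0,"ty":1,"twist":0,"tz":131,"claw":0},
  {"tx":0,"ty":1,"twist":0,"tz":131,"claw":0},
  {"tx":0,"ty":1,"twist":0,"tz":131,"claw":0},
  {"tx":0,"ty":1,"twist":0,"tz":131,"claw":0},
  {"tx":0,"ty":1,"twist":0,"tz":131,"claw":0},
  {"tx":0,"ty":1,"twist":0,"tz":131,"claw":0},
  {"tx":0,"ty":1,"twist":0,"tz":131,"claw":0},
  {"tx":0,"ty":1,"twist":0,"tz":120,"claw":0},
  {"tx":0,"ty":1,"twist":0,"tz":90,"claw":0},
  {"tx":0,"ty":1,"twist":0,"tz":50,"claw":0},
  {"tx":0,"ty":1,"twist":0,"tz":20,"claw":0},
  {"tx":0,"ty":1,"twist":0,"tz":20,"claw":0},
])

```text
time: 12.08
ee_pos: [0.4569, -0.1737, 0.1432]
ee_rot: [-3.14, 0.001, -0.013]
contact_force: [0.3, -0.3, -1.6]
opening: 0.194
```

```bash
python3 w.py w7
```

```text
t 12.07 pos [ 0.4569 -0.1737  0.1432] xaxis [ 1.0e+00 -6.0e-04  8.5e-03] z [ 0.0085  0.0019 -1.    ] q [ 0.55  0.45 -0.4   2.02  0.26  0.7  -0.01] open 0.194 F [ 0.3 -0.3 -1.6]
table 0.001
0.012
px [312.4   5.2] n 420 mean [ 0.4556 -0.0332  0.0207] rect c [455.3 -32.2] sz [ 7.4 26.2] ang 89.3
px [559.   64.1] n 2436 mean [ 0.6126 -0.0663  0.0207] rect c [621.8 -74.4] sz [44.6 94. ] ang 50.8
px [394.5  84.5] n 5645 mean [ 0.5009 -0.0804  0.0569] rect c [502.5 -80.3] sz [44.  43.3] ang 8.3
px [626.9 401.4] n 907 mean [ 0.7257 -0.3328  0.0173] rect c [ 729.2 -329.1] sz [49.2 16.6] ang 73.2
px [327.1 402.7] n 655 mean [ 0.4668 -0.3295  0.0201] rect c [ 466.4 -340.8] sz [60.5 20.7] ang 89.0
0.035
px [396.3  84. ] n 5383 mean [ 0.5017 -0.0802  0.0584] rect c [502.7 -80.5] sz [43.  43.2] ang 55.2
```

>>> play_rows([
  {"tx":2,"ty":-15,"twist":0,"tz":0,"claw":0},
  {"tx":6,"ty":-45,"twist":0,"tz":0,"claw":0},
  {"tx":11,"ty":-85,"twist":0,"tz":0,"claw":0},
  {"tx":17,"ty":-130,"twist":0,"tz":0,"claw":0},
  {"tx":23,"ty":-175,"twist":0,"tz":0,"claw":0},
  {"tx":29,"ty":-220,"twist":0,"tz":0,"claw":0},
  {"tx":35,"ty":-265,"twist":0,"tz":0,"claw":0},
  {"tx":41,"ty":-310,"twist":0,"tz":0,"claw":0},
  {"tx":47,"ty":-355,"twist":0,"tz":0,"claw":0},
  {"tx":53,"ty":-400,"twist":0,"tz":0,"claw":0},
  {"tx":58,"ty":-440,"twist":0,"tz":0,"claw":0},
  {"tx":62,"ty":-472,"twist":0,"tz":10,"claw":0},
  {"tx":64,"ty":-489,"twist":0,"tz":25,"claw":0},
  {"tx":65,"ty":-494,"twist":0,"tz":50,"claw":0},
  {"tx":65,"ty":-494,"twist":0,"tz":75,"claw":0},
  {"tx":65,"ty":-494,"twist":0,"tz":90,"claw":0},
  {"tx":65,"ty":-494,"twist":0,"tz":90,"claw":0},
  {"tx":65,"ty":-494,"twist":0,"tz":90,"claw":0},
])

```text
time: 14.38
ee_pos: [0.5224, 0.3208, 0.0541]
ee_rot: [-3.139, 0.001, -0.011]
contact_force: [0.2, 1.3, -0.1]
opening: 0.193
```

```bash
python3 w.py w8
```

```text
t 14.38 pos [0.5224 0.3208 0.0541] xaxis [ 1.0e+00 -8.0e-04  7.2e-03] z [ 0.0072  0.0029 -1.    ] q [-0.4   0.75 -0.36  1.75  0.38  0.71 -0.97] open 0.193 F [ 0.2  1.3 -0.1]
table 0.001
0.012
px [317.7 201.1] n 22934 mean [0.523  0.3623 0.0331] rect c [523.  357.7] sz [154.4  85.5] ang 87.9
px [321.8 122. ] n 9613 mean [0.5245 0.396  0.04  ] rect c [524.6 395. ] sz [45.3 45.4] ang 8.9
px [588.1 396.4] n 7392 mean [0.6744 0.2481 0.0221] rect c [681.8 242.5] sz [57.8 84.8] ang 53.5
0.035
px [324.2 127.6] n 2356 mean [0.5247 0.3951 0.068 ] rect c [524.7 394.9] sz [17.4 17.4] ang 73.0
px [316.  293.3] n 7501 mean [0.522  0.3312 0.0576] rect c [521.8 331.4] sz [45.8 23.3] ang 0.4
```

View pics/w8.png

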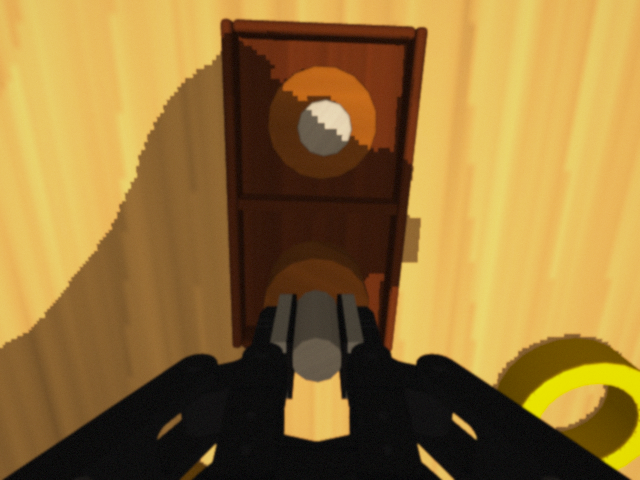

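Plug_a sits upright in its bay at (322,122), and plug_b is over the near bay. I'll lower it, release and lift.

>>> play_rows([
  {"tx":0,"ty":0,"twist":0,"tz":7,"claw":0},
  {"tx":0,"ty":0,"twist":0,"tz":12,"claw":0},
  {"tx":0,"ty":0,"twist":0,"tz":16,"claw":0},
  {"tx":0,"ty":0,"twist":0,"tz":18.5,"claw":0},
  {"tx":0,"ty":0,"twist":0,"tz":18.5,"claw":0},
  {"tx":0,"ty":0,"twist":0,"tz":18.5,"claw":0},
  {"tx":0,"ty":0,"twist":0,"tz":18.5,"claw":0.7},
  {"tx":0,"ty":0,"twist":0,"tz":18.5,"claw":0.7},
  {"tx":0,"ty":0,"twist":0,"tz":18.5,"claw":0.7},
  {"tx":0,"ty":0,"twist":0,"tz":18.5,"claw":0.7},
  {"tx":0,"ty":0,"twist":0,"tz":18.5,"claw":0.7},
  {"tx":0,"ty":0,"twist":0,"tz":0,"claw":0.7},
  {"tx":0,"ty":0,"twist":0,"tz":-40,"claw":1},
  {"tx":0,"ty":0,"twist":0,"tz":-90,"claw":1},
  {"tx":0,"ty":0,"twist":0,"tz":-118,"claw":1},
  {"tx":0,"ty":0,"twist":0,"tz":-118,"claw":1},
])

```text
time: 16.42
ee_pos: [0.5225, 0.3211, 0.1758]
ee_rot: [-3.136, 0.002, -0.018]
contact_force: [0.6, -0.1, -0.2]
opening: 1.0
```

```bash
python3 w.py w9
```

```text
t 16.43 pos [0.5225 0.3211 0.1758] xaxis [ 0.9999 -0.0011  0.0115] z [ 0.0115  0.0055 -0.9999] q [-0.36  0.59 -0.43  1.68  0.3   0.93 -0.9 ] open 1.0 F [ 0.6 -0.1 -0.2]
table 0.001
0.012
px [315.2 160.5] n 5727 mean [0.5234 0.3623 0.0212] rect c [523.  357.3] sz [155.   85.2] ang 88.0
px [317.3 119.2] n 3252 mean [0.5247 0.3956 0.0383] rect c [524.7 394.8] sz [44.7 44.9] ang 0.3
px [314.3 217.9] n 2772 mean [0.5224 0.3247 0.0387] rect c [522.3 320.3] sz [45.4 45.1] ang 20.5
px [496.5 304.1] n 3798 mean [0.6794 0.2423 0.0235] rect c [679.6 238.3] sz [66.9 84.6] ang 52.6
px [219.  390.6] n 1883 mean [0.44   0.1728 0.0433] rect c [438.2 168.7] sz [28.4 31. ] ang 83.1
0.035
px [318.2 121.1] n 642 mean [0.5249 0.395  0.068 ] rect c [525.  394.8] sz [17.3 17. ] ang 43.3
px [314.5 229.5] n 753 mean [0.5224 0.3226 0.0622] rect c [522.6 320.3] sz [17.2 17.5] ang 47.4
px [215.3 401.7] n 1170 mean [0.4395 0.1714 0.0556] rect c [438.3 167.2] sz [23.9 24.7] ang 16.0
```

Both plugs are in. Next is nozzle_a.

>>> play_rows([
  {"tx":-14,"ty":26,"twist":0,"tz":0,"claw":1},
  {"tx":-40,"ty":75,"twist":0,"tz":5,"claw":1},
  {"tx":-65,"ty":120,"twist":0,"tz":10,"claw":1},
  {"tx":-80,"ty":148,"twist":0,"tz":15,"claw":1},
  {"tx":-84,"ty":155,"twist":0,"tz":15,"claw":1},
  {"tx":-84,"ty":155,"twist":0,"tz":15,"claw":1},
  {"tx":-84,"ty":155,"twist":0,"tz":15,"claw":1},
  {"tx":-84,"ty":155,"twist":0,"tz":15,"claw":1},
  {"tx":-84,"ty":155,"twist":0,"tz":15,"claw":1},
])

```text
time: 17.6
ee_pos: [0.438, 0.1662, 0.1575]
ee_rot: [-3.137, 0.001, -0.015]
contact_force: [-0.2, 0.6, 0.3]
opening: 0.996
```

```bash
python3 w.py w10
```

```text
t 17.6 pos [0.438  0.1662 0.1575] xaxis [ 1.0e+00 -4.0e-04  9.5e-03] z [ 0.0095  0.0043 -0.9999] q [-0.13  0.41 -0.45  2.06  0.27  0.72 -0.75] open 0.996 F [-0.2  0.6  0.3]
table 0.001
0.012
px [444.8  40.2] n 2463 mean [0.5238 0.2901 0.0212] rect c [520.8 297.5] sz [37.4 85.6] ang 89.0
px [443.9  12.5] n 1732 mean [0.5193 0.3047 0.0284] rect c [520.9 305. ] sz [16.6 43.2] ang 84.8
px [609.7 135.2] n 3930 mean [0.6457 0.2292 0.0234] rect c [653.4 226.8] sz [41.8 82.1] ang 14.6
px [314.5 227.2] n 1894 mean [0.4377 0.1708 0.0484] rect c [437.9 168.3] sz [31.2 27.6] ang 1.3
px [564.  346.5] n 2324 mean [0.6507 0.0545 0.0194] rect c [646.2  41.3] sz [58.8 86.3] ang 85.5
px [334.  418.6] n 1132 mean [ 0.4544 -0.0104  0.029 ] rect c [455.4 -15.7] sz [31.7 25.1] ang 1.2
px [530.  469.7] n 273 mean [ 0.644  -0.0814  0.0206] rect c [644.8 -82.6] sz [ 6.7 32.2] ang 83.7
0.035
px [314.6 234.2] n 1304 mean [0.4377 0.169  0.0598] rect c [437.9 167. ] sz [23.7 24.1] ang 44.0
px [334.4 430.4] n 350 mean [ 0.4541 -0.0103  0.0425] rect c [455.4 -13.4] sz [23.6 12.9] ang 0.0
```

>>> play_rows([
  {"tx":0,"ty":-0.5,"twist":0,"tz":45,"claw":1},
  {"tx":0,"ty":-0.5,"twist":0,"tz":85,"claw":1},
  {"tx":0,"ty":-0.5,"twist":0,"tz":115,"claw":1},
  {"tx":0,"ty":-0.5,"twist":0,"tz":129,"claw":1},
  {"tx":0,"ty":-0.5,"twist":0,"tz":129,"claw":1},
  {"tx":0,"ty":-0.5,"twist":0,"tz":129,"claw":0},
  {"tx":0,"ty":-0.5,"twist":0,"tz":129,"claw":0},
  {"tx":0,"ty":-0.5,"twist":0,"tz":129,"claw":0},
  {"tx":0,"ty":-0.5,"twist":0,"tz":129,"claw":0},
  {"tx":0,"ty":-0.5,"twist":0,"tz":129,"claw":0},
  {"tx":0,"ty":-0.5,"twist":0,"tz":129,"claw":0},
  {"tx":0,"ty":-0.5,"twist":0,"tz":129,"claw":0},
  {"tx":0,"ty":-0.5,"twist":0,"tz":118,"claw":0},
  {"tx":0,"ty":-0.5,"twist":0,"tz":85,"claw":0},
  {"tx":0,"ty":-0.5,"twist":0,"tz":45,"claw":0},
  {"tx":0,"ty":-0.5,"twist":0,"tz":20,"claw":0},
  {"tx":0,"ty":-0.5,"twist":0,"tz":20,"claw":0},
  {"tx":0,"ty":-0.5,"twist":0,"tz":20,"claw":0},
  {"tx":0,"ty":-0.5,"twist":0,"tz":20,"claw":0},
])

```text
time: 20.02
ee_pos: [0.4377, 0.1665, 0.1368]
ee_rot: [-3.138, 0.001, -0.013]
contact_force: [-0.1, -0.2, -2.1]
opening: 0.265
```

```bash
python3 w.py w11
```

```text
t 20.02 pos [0.4377 0.1665 0.1368] xaxis [ 1.0e+00 -4.0e-04  8.2e-03] z [ 0.0082  0.0038 -1.    ] q [-0.14  0.44 -0.45  2.08  0.3   0.67 -0.79] open 0.265 F [-0.1 -0.2 -2.1]
table 0.001
0.012
px [455.8  38.1] n 2744 mean [0.5235 0.2882 0.0211] rect c [520.8 295.6] sz [32.3 85.4] ang 88.1
px [454.6   9.7] n 1328 mean [0.5188 0.302  0.0274] rect c [520.5 302.6] sz [11.5 39. ] ang 84.1
px [623.7 141.6] n 3025 mean [0.6403 0.2267 0.0224] rect c [644.3 225.1] sz [24.  74.6] ang 11.9
px [580.5 382.3] n 4162 mean [0.6552 0.0339 0.0191] rect c [644.7  18.3] sz [105.   86.8] ang 85.6
px [334.5 428. ] n 635 mean [ 0.4538 -0.0087  0.0206] rect c [454.9 -11.2] sz [31.5 16.8] ang 4.1
0.035
```

View pics/w11.png

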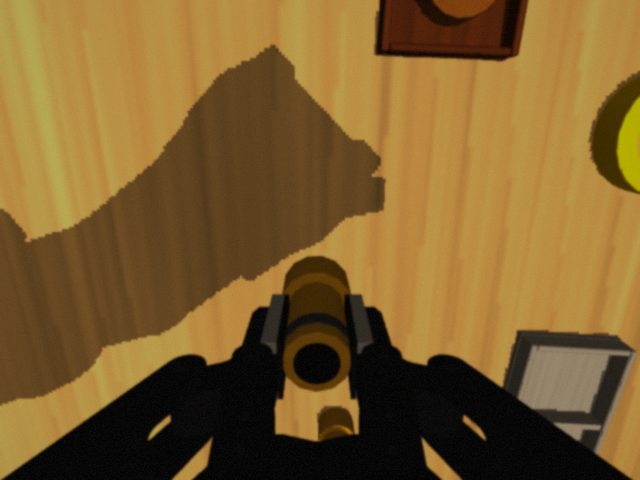

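The nozzle is held upright (mouth at (317,363)). Next I carry it to the steel tray's left bay.

>>> play_rows([
  {"tx":12,"ty":8,"twist":0,"tz":0,"claw":0},
  {"tx":36,"ty":24,"twist":0,"tz":0,"claw":0},
  {"tx":68,"ty":45,"twist":0,"tz":0,"claw":0},
  {"tx":104,"ty":68,"twist":0,"tz":0,"claw":0},
  {"tx":140,"ty":92,"twist":0,"tz":0,"claw":0},
  {"tx":174,"ty":114,"twist":0,"tz":0,"claw":0},
  {"tx":198,"ty":130,"twist":0,"tz":0,"claw":0},
  {"tx":208,"ty":137,"twist":0,"tz":5,"claw":0},
  {"tx":208,"ty":137,"twist":0,"tz":25,"claw":0},
  {"tx":208,"ty":137,"twist":0,"tz":50,"claw":0},
  {"tx":208,"ty":137,"twist":0,"tz":75,"claw":0},
  {"tx":208,"ty":137,"twist":0,"tz":86,"claw":0},
  {"tx":208,"ty":137,"twist":0,"tz":86,"claw":0},
  {"tx":208,"ty":137,"twist":0,"tz":86,"claw":0},
  {"tx":208,"ty":137,"twist":0,"tz":86,"claw":0},
])

```text
time: 21.95
ee_pos: [0.6468, 0.0299, 0.0528]
ee_rot: [-3.138, 0.0, -0.015]
contact_force: [0.2, 0.3, -1.4]
opening: 0.265
```

```bash
python3 w.py w12
```

```text
t 21.95 pos [0.6468 0.0299 0.0528] xaxis [ 1.0e+00 -3.0e-04  9.4e-03] z [ 0.0094  0.0039 -0.9999] q [ 0.1   0.79 -0.36  1.65  0.37  0.76 -0.43] open 0.265 F [ 0.2  0.3 -1.4]
table 0.001
0.012
px [313.7 272.3] n 12072 mean [0.6454 0.0431 0.04  ] rect c [645.5  25.8] sz [88.7 85.6] ang 85.9
px [ 45.9 437.6] n 1479 mean [ 0.4995 -0.0596  0.0288] rect c [499.9 -60.3] sz [28.2  5.9] ang 10.0
0.035
px [316.1 302.8] n 5506 mean [0.6465 0.039  0.0619] rect c [646.8  37.9] sz [14.7 49.7] ang 84.7
px [ 22.8 458.6] n 435 mean [ 0.4957 -0.0604  0.0418] rect c [495.7 -60.4] sz [20.2  3.4] ang 21.6
```

View pics/w12.png

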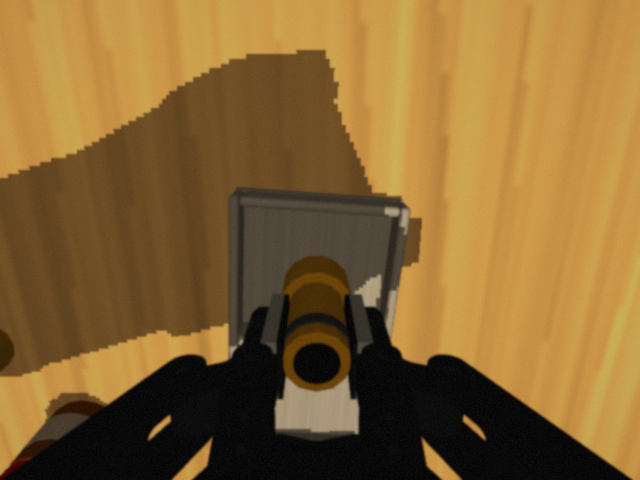

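It is over the left bay, with the tray's corners at (235,190) and (407,205). I'll lower it and release.

>>> play_rows([
  {"tx":0,"ty":0,"twist":0,"tz":7,"claw":0},
  {"tx":0,"ty":0,"twist":0,"tz":12,"claw":0},
  {"tx":0,"ty":0,"twist":0,"tz":16,"claw":0},
  {"tx":0,"ty":0,"twist":0,"tz":19,"claw":0},
  {"tx":0,"ty":0,"twist":0,"tz":19,"claw":0},
  {"tx":0,"ty":0,"twist":0,"tz":19,"claw":0},
  {"tx":0,"ty":0,"twist":0,"tz":19,"claw":0.7},
  {"tx":0,"ty":0,"twist":0,"tz":19,"claw":0.7},
  {"tx":0,"ty":0,"twist":0,"tz":19,"claw":0.7},
  {"tx":0,"ty":0,"twist":0,"tz":19,"claw":0.7},
  {"tx":0,"ty":0,"twist":0,"tz":19,"claw":0.7},
  {"tx":0,"ty":0,"twist":0,"tz":0,"claw":0.7},
  {"tx":0,"ty":0,"twist":0,"tz":-40,"claw":1},
  {"tx":0,"ty":0,"twist":0,"tz":-90,"claw":1},
  {"tx":0,"ty":0,"twist":0,"tz":-116,"claw":1},
  {"tx":0,"ty":0,"twist":0,"tz":-116,"claw":1},
  {"tx":0,"ty":0,"twist":0,"tz":-116,"claw":1},
  {"tx":0,"ty":0,"twist":0,"tz":-116,"claw":1},
])

```text
time: 24.25
ee_pos: [0.6453, 0.0294, 0.1681]
ee_rot: [-3.138, 0.0, -0.013]
contact_force: [0.8, -0.3, -0.8]
opening: 1.003
```

```bash
python3 w.py w13
```

```text
t 24.25 pos [0.6453 0.0294 0.1681] xaxis [ 1.e+00 -2.e-04  8.e-03] z [ 0.008   0.0038 -1.    ] q [ 0.13  0.65 -0.41  1.59  0.3   0.96 -0.38] open 1.003 F [ 0.8 -0.3 -0.8]
table 0.0011
0.012
px [313.2 256.6] n 5293 mean [ 0.6436 -0.0055  0.0208] rect c [643.2  -7.7] sz [155.6  85.3] ang 85.8
px [317.1 224.8] n 1861 mean [0.6466 0.0338 0.0525] rect c [646.1  31.1] sz [31.3 27.3] ang 21.9
px [ 71.1 285.5] n 2576 mean [ 0.461  -0.0159  0.044 ] rect c [456.8 -18.2] sz [28.3 31.5] ang 53.3
px [132.6 343.2] n 1855 mean [ 0.5008 -0.0653  0.0461] rect c [496.9 -70.2] sz [43.4 21.3] ang 33.6
0.035
px [317.4 231.6] n 1297 mean [0.6466 0.032  0.064 ] rect c [646.6  29.7] sz [23.9 24.2] ang 68.3
px [ 60.5 293.2] n 1640 mean [ 0.4598 -0.0168  0.0559] rect c [456.2 -19.2] sz [24.9 24.1] ang 3.9
px [126.3 350.9] n 1355 mean [ 0.499  -0.0671  0.0543] rect c [494.8 -71.5] sz [41.8 20. ] ang 51.8
```

Nozzle_a is standing. Next is nozzle_b.

>>> play_rows([
  {"tx":-20,"ty":5,"twist":0,"tz":0,"claw":1},
  {"tx":-65,"ty":17,"twist":0,"tz":0,"claw":1},
  {"tx":-115,"ty":29,"twist":0,"tz":3,"claw":1},
  {"tx":-160,"ty":41,"twist":0,"tz":6,"claw":1},
  {"tx":-184,"ty":47,"twist":0,"tz":8,"claw":1},
  {"tx":-189,"ty":48,"twist":0,"tz":8,"claw":1},
  {"tx":-189,"ty":48,"twist":0,"tz":8,"claw":1},
  {"tx":-189,"ty":48,"twist":0,"tz":8,"claw":1},
  {"tx":-189,"ty":48,"twist":0,"tz":8,"claw":1},
  {"tx":-189,"ty":48,"twist":0,"tz":8,"claw":1},
])

```text
time: 25.55
ee_pos: [0.4566, -0.0183, 0.1582]
ee_rot: [-3.138, 0.0, -0.012]
contact_force: [-1.1, -0.6, -0.2]
opening: 0.996
```

```bash
python3 w.py w14
```

```text
t 25.55 pos [ 0.4566 -0.0183  0.1582] xaxis [ 1.0e+00 -1.0e-04  7.9e-03] z [ 0.0079  0.004  -1.    ] q [ 0.28  0.39 -0.46  2.09  0.26  0.71 -0.34] open 0.996 F [-1.1 -0.6 -0.2]
table 0.001
0.012
px [569.5 190.4] n 11076 mean [0.6393 0.0041 0.0288] rect c [643.2  -7.7] sz [155.2  87.1] ang 85.7
px [313.7 228.9] n 1885 mean [ 0.4555 -0.0152  0.0483] rect c [455.1 -17.8] sz [31.2 27.7] ang 12.9
px [376.2 306.5] n 3976 mean [ 0.5007 -0.0737  0.0509] rect c [502.4 -79.6] sz [44.  43.6] ang 64.2
0.035
px [609.  163.8] n 2326 mean [0.6405 0.0299 0.0594] rect c [643.3  28.6] sz [20.  24.3] ang 15.8
px [313.7 236.1] n 1294 mean [ 0.4555 -0.0171  0.0598] rect c [455.5 -19.1] sz [23.7 24.2] ang 45.1
px [377.9 312. ] n 3320 mean [ 0.5014 -0.0757  0.056 ] rect c [502.4 -80. ] sz [43.5 43.2] ang 79.7
```

>>> play_rows([
  {"tx":-1,"ty":0.5,"twist":0,"tz":45,"claw":1},
  {"tx":-1,"ty":0.5,"twist":0,"tz":85,"claw":1},
  {"tx":-1,"ty":0.5,"twist":0,"tz":116,"claw":1},
  {"tx":-1,"ty":0.5,"twist":0,"tz":130,"claw":1},
  {"tx":-1,"ty":0.5,"twist":0,"tz":130,"claw":1},
  {"tx":-1,"ty":0.5,"twist":0,"tz":130,"claw":0},
  {"tx":-1,"ty":0.5,"twist":0,"tz":130,"claw":0},
  {"tx":-1,"ty":0.5,"twist":0,"tz":130,"claw":0},
  {"tx":-1,"ty":0.5,"twist":0,"tz":130,"claw":0},
  {"tx":-1,"ty":0.5,"twist":0,"tz":130,"claw":0},
  {"tx":-1,"ty":0.5,"twist":0,"tz":130,"claw":0},
  {"tx":-1,"ty":0.5,"twist":0,"tz":130,"claw":0},
  {"tx":-1,"ty":0.5,"twist":0,"tz":119,"claw":0},
  {"tx":-1,"ty":0.5,"twist":0,"tz":85,"claw":0},
  {"tx":-1,"ty":0.5,"twist":0,"tz":45,"claw":0},
  {"tx":-1,"ty":0.5,"twist":0,"tz":20,"claw":0},
  {"tx":-1,"ty":0.5,"twist":0,"tz":20,"claw":0},
  {"tx":-1,"ty":0.5,"twist":0,"tz":20,"claw":0},
  {"tx":-1,"ty":0.5,"twist":0,"tz":20,"claw":0},
])

```text
time: 27.98
ee_pos: [0.4552, -0.0187, 0.1374]
ee_rot: [-3.137, -0.0, -0.01]
contact_force: [0.4, 1.0, -0.5]
opening: 0.267
```

```bash
python3 w.py w15
```

```text
t 27.98 pos [ 0.4552 -0.0187  0.1374] xaxis [1.0e+00 1.0e-04 6.4e-03] z [ 0.0064  0.0041 -1.    ] q [ 0.28  0.43 -0.46  2.11  0.3   0.66 -0.38] open 0.267 F [ 0.4  1.  -0.5]
table 0.001
0.012
px [578.  203.3] n 10898 mean [ 0.6345 -0.002   0.0248] rect c [642.6  -7.7] sz [155.3  86.6] ang 85.7
px [391.8 311.1] n 2653 mean [ 0.5067 -0.0682  0.0473] rect c [507.5 -73.9] sz [28.9 44.5] ang 50.6
px [633.7 468.9] n 251 mean [ 0.7433 -0.2472  0.0162] rect c [ 745.2 -245.6] sz [24.   6.8] ang 71.1
0.035
px [621.2 166.2] n 1493 mean [0.637  0.0297 0.0511] rect c [640.2  29.1] sz [24.1 14.4] ang 87.0
px [396.3 319.1] n 2000 mean [ 0.5087 -0.0705  0.0548] rect c [510.5 -74.1] sz [23.7 43.8] ang 37.9
```

>>> play_rows([
  {"tx":12,"ty":2,"twist":0,"tz":0,"claw":0},
  {"tx":36,"ty":5,"twist":0,"tz":0,"claw":0},
  {"tx":68,"ty":10,"twist":0,"tz":0,"claw":0},
  {"tx":104,"ty":15,"twist":0,"tz":0,"claw":0},
  {"tx":140,"ty":20,"twist":0,"tz":0,"claw":0},
  {"tx":170,"ty":24,"twist":0,"tz":0,"claw":0},
  {"tx":185,"ty":26,"twist":0,"tz":0,"claw":0},
  {"tx":185,"ty":26,"twist":0,"tz":10,"claw":0},
  {"tx":185,"ty":26,"twist":0,"tz":30,"claw":0},
  {"tx":185,"ty":26,"twist":0,"tz":55,"claw":0},
  {"tx":185,"ty":26,"twist":0,"tz":78,"claw":0},
  {"tx":185,"ty":26,"twist":0,"tz":86,"claw":0},
  {"tx":185,"ty":26,"twist":0,"tz":86,"claw":0},
  {"tx":185,"ty":26,"twist":0,"tz":86,"claw":0},
  {"tx":185,"ty":26,"twist":0,"tz":86,"claw":0},
])

```text
time: 29.9
ee_pos: [0.6412, -0.0444, 0.0533]
ee_rot: [-3.138, -0.0, -0.012]
contact_force: [-0.2, 0.0, -1.7]
opening: 0.263
```

```bash
python3 w.py w16
```

```text
t 29.9 pos [ 0.6412 -0.0444  0.0533] xaxis [1.0e+00 1.0e-04 7.6e-03] z [ 0.0076  0.004  -1.    ] q [ 0.22  0.79 -0.37  1.66  0.38  0.76 -0.33] open 0.263 F [-0.2  0.  -1.7]
table 0.0011
0.012
px [321.2 191. ] n 20481 mean [0.6432 0.0016 0.0319] rect c [643.1  -7.3] sz [155.   85.5] ang 85.8
px [331.4 127.2] n 4859 mean [0.6457 0.0301 0.0643] rect c [645.3  30.8] sz [28.4 27.9] ang 81.1
px [ 43.7 358.5] n 9821 mean [ 0.5156 -0.073   0.0438] rect c [509.3 -78. ] sz [33.5 44.2] ang 16.6
0.035
px [333.4 129.2] n 4426 mean [0.6464 0.0294 0.0679] rect c [646.6  29. ] sz [24.9 24.5] ang 61.3
px [316.1 302.5] n 5424 mean [ 0.6408 -0.0356  0.0617] rect c [641.1 -36.8] sz [14.7 49.8] ang 85.0
px [ 32.8 372.5] n 6841 mean [ 0.5154 -0.075   0.0521] rect c [511.1 -79.1] sz [29.4 44. ] ang 6.4
```

View pics/w16.png

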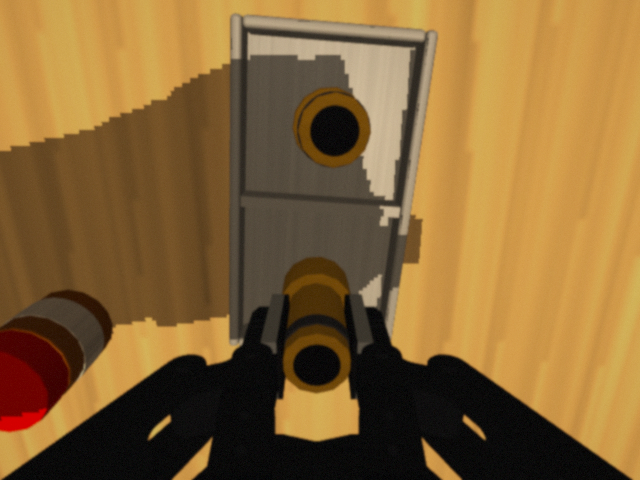

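Nozzle_a stands upright at (333,128), and nozzle_b is over the right-hand bay. I'll lower it and release.

>>> play_rows([
  {"tx":0,"ty":0,"twist":0,"tz":7,"claw":0},
  {"tx":0,"ty":0,"twist":0,"tz":12,"claw":0},
  {"tx":0,"ty":0,"twist":0,"tz":16,"claw":0},
  {"tx":0,"ty":0,"twist":0,"tz":19.5,"claw":0},
  {"tx":0,"ty":0,"twist":0,"tz":19.5,"claw":0},
  {"tx":0,"ty":0,"twist":0,"tz":19.5,"claw":0},
  {"tx":0,"ty":0,"twist":0,"tz":19.5,"claw":0.7},
  {"tx":0,"ty":0,"twist":0,"tz":19.5,"claw":0.7},
  {"tx":0,"ty":0,"twist":0,"tz":19.5,"claw":0.7},
  {"tx":0,"ty":0,"twist":0,"tz":19.5,"claw":0.7},
  {"tx":0,"ty":0,"twist":0,"tz":19.5,"claw":0.7},
  {"tx":0,"ty":0,"twist":0,"tz":0,"claw":0.7},
  {"tx":0,"ty":0,"twist":0,"tz":-40,"claw":1},
  {"tx":0,"ty":0,"twist":0,"tz":-90,"claw":1},
  {"tx":0,"ty":0,"twist":0,"tz":-110,"claw":1},
  {"tx":0,"ty":0,"twist":0,"tz":-110,"claw":1},
  {"tx":0,"ty":0,"twist":0,"tz":-110,"claw":1},
  {"tx":0,"ty":0,"twist":0,"tz":-110,"claw":1},
])

```text
time: 32.2
ee_pos: [0.6397, -0.0448, 0.1621]
ee_rot: [-3.137, -0.0, -0.009]
contact_force: [0.5, 0.2, -0.2]
opening: 1.002
```

```bash
python3 w.py w17
```

```text
t 32.2 pos [ 0.6397 -0.0448  0.1621] xaxis [1.0e+00 2.0e-04 5.6e-03] z [ 0.0056  0.0042 -1.    ] q [ 0.26  0.65 -0.43  1.61  0.31  0.95 -0.27] open 1.002 F [ 0.5  0.2 -0.2]
table 0.001
0.012
px [321.3 160.5] n 6321 mean [ 0.6439 -0.0024  0.0212] rect c [643.1  -7.5] sz [155.   85.2] ang 85.8
px [325.6 119.8] n 1684 mean [0.6457 0.0299 0.0606] rect c [646.7  28.8] sz [30.6 31.2] ang 89.8
px [317.3 227.9] n 1950 mean [ 0.6408 -0.0408  0.0524] rect c [641.1 -43.5] sz [31.2 27.2] ang 4.7
px [132.2 272.8] n 4589 mean [ 0.5084 -0.0752  0.0499] rect c [503.6 -79.7] sz [43.7 43.9] ang 80.3
px [434.6 419. ] n 607 mean [ 0.7501 -0.2371  0.0184] rect c [ 749.5 -243.7] sz [59.8 12.7] ang 71.0
0.035
px [327.2 121. ] n 1381 mean [0.6465 0.0292 0.0678] rect c [646.6  29. ] sz [24.4 24.5] ang 0.6
px [317.4 234.9] n 1360 mean [ 0.6408 -0.0426  0.0638] rect c [640.9 -44.9] sz [24.  23.8] ang 44.5
px [126.8 277.6] n 3744 mean [ 0.5067 -0.0767  0.0556] rect c [503.3 -79.8] sz [43.4 43.4] ang 80.3
```

Both nozzles are standing. Last comes the jar.

>>> play_rows([
  {"tx":-18,"ty":5,"twist":0,"tz":0,"claw":1},
  {"tx":-55,"ty":14,"twist":0,"tz":0,"claw":1},
  {"tx":-100,"ty":26,"twist":0,"tz":3,"claw":1},
  {"tx":-130,"ty":33,"twist":0,"tz":5,"claw":1},
  {"tx":-137,"ty":35,"twist":0,"tz":5,"claw":1},
  {"tx":-137,"ty":35,"twist":0,"tz":5,"claw":1},
  {"tx":-137,"ty":35,"twist":0,"tz":5,"claw":1},
  {"tx":-137,"ty":35,"twist":0,"tz":5,"claw":1},
  {"tx":-137,"ty":35,"twist":0,"tz":5,"claw":1},
])

```text
time: 33.38
ee_pos: [0.5032, -0.0795, 0.1561]
ee_rot: [-3.137, -0.001, -0.009]
contact_force: [0.1, -0.2, -0.1]
opening: 1.003
```

```bash
python3 w.py w18
```

```text
t 33.38 pos [ 0.5032 -0.0795  0.1561] xaxis [1.0e+00 5.0e-04 5.7e-03] z [ 0.0057  0.0044 -1.    ] q [ 0.39  0.47 -0.46  1.96  0.29  0.77 -0.23] open 1.003 F [ 0.1 -0.2 -0.1]
table 0.001
0.012
px [525.9 112.1] n 15142 mean [ 0.6405 -0.0027  0.0344] rect c [642.7  -7.6] sz [155.8  86.1] ang 85.7
px [315.2 231.7] n 3969 mean [ 0.5028 -0.0761  0.0545] rect c [502.5 -79.6] sz [43.6 43.4] ang 75.7
px [621.5 370.3] n 2477 mean [ 0.7696 -0.2146  0.0183] rect c [ 778.6 -211. ] sz [83.2 43.9] ang 67.5
px [541.2 474.7] n 155 mean [ 0.7226 -0.336   0.0162] rect c [ 720.8 -337.2] sz [18.4  9.6] ang 41.9
0.035
px [561.4  59. ] n 2819 mean [0.6423 0.0282 0.0614] rect c [645.7  28.6] sz [24.  24.6] ang 67.8
px [529.3 185.8] n 2089 mean [ 0.6367 -0.0443  0.0612] rect c [640.2 -45.8] sz [24.2 24.7] ang 38.9
px [315.2 234.8] n 3594 mean [ 0.5028 -0.0776  0.0575] rect c [502.8 -80.1] sz [42.9 42.9] ang 78.8
```

>>> play_rows([
  {"tx":-0.5,"ty":0,"twist":0,"tz":45,"claw":1},
  {"tx":-0.5,"ty":0,"twist":0,"tz":85,"claw":1},
  {"tx":-0.5,"ty":0,"twist":0,"tz":120,"claw":1},
  {"tx":-0.5,"ty":0,"twist":0,"tz":137,"claw":1},
  {"tx":-0.5,"ty":0,"twist":0,"tz":137,"claw":1},
  {"tx":-0.5,"ty":0,"twist":0,"tz":137,"claw":0},
  {"tx":-0.5,"ty":0,"twist":0,"tz":137,"claw":0},
  {"tx":-0.5,"ty":0,"twist":0,"tz":137,"claw":0},
  {"tx":-0.5,"ty":0,"twist":0,"tz":137,"claw":0},
  {"tx":-0.5,"ty":0,"twist":0,"tz":137,"claw":0},
  {"tx":-0.5,"ty":0,"twist":0,"tz":137,"claw":0},
  {"tx":-0.5,"ty":0,"twist":0,"tz":128,"claw":0},
  {"tx":-0.5,"ty":0,"twist":0,"tz":100,"claw":0},
  {"tx":-0.5,"ty":0,"twist":0,"tz":60,"claw":0},
  {"tx":-0.5,"ty":0,"twist":0,"tz":30,"claw":0},
  {"tx":-0.5,"ty":0,"twist":0,"tz":15,"claw":0},
  {"tx":-0.5,"ty":0,"twist":0,"tz":15,"claw":0},
  {"tx":-0.5,"ty":0,"twist":0,"tz":15,"claw":0},
])

```text
time: 35.67
ee_pos: [0.5021, -0.0795, 0.1402]
ee_rot: [-3.137, -0.001, -0.007]
contact_force: [-0.1, -0.1, -0.7]
opening: 0.503
```

```bash
python3 w.py w19
```

```text
t 35.67 pos [ 0.5021 -0.0795  0.1402] xaxis [1.0e+00 4.0e-04 4.4e-03] z [ 0.0044  0.0045 -1.    ] q [ 0.39  0.5  -0.45  1.97  0.31  0.74 -0.25] open 0.503 F [-0.1 -0.1 -0.7]
table 0.001
0.012
px [540.2 118.3] n 16433 mean [ 0.6396 -0.0065  0.0356] rect c [643.   -9.3] sz [152.3  86.7] ang 85.8
px [618.1 406.8] n 2884 mean [ 0.7585 -0.2386  0.0188] rect c [ 756.5 -235.9] sz [40.8 94.9] ang 9.6
0.035
px [581.5  55.1] n 3374 mean [0.6421 0.0281 0.0612] rect c [646.   28.5] sz [24.4 25. ] ang 71.2
px [545.2 190.5] n 2473 mean [ 0.6365 -0.0442  0.061 ] rect c [639.9 -45.8] sz [24.5 25. ] ang 17.2
```

View pics/w19.png

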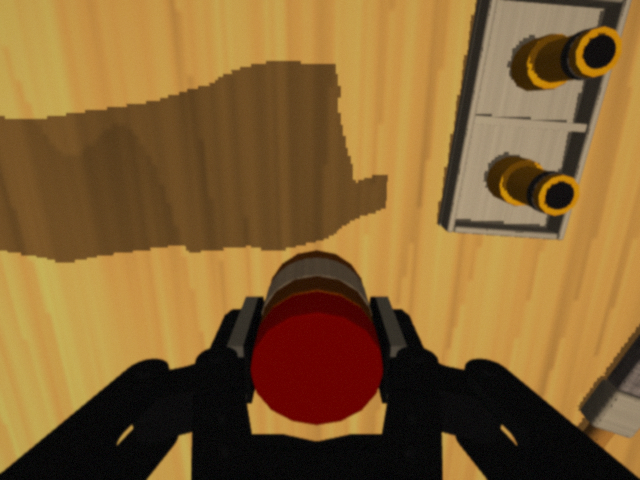

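The jar is held upright, with its lid at (317,357). Both nozzles stand in the steel tray, seen at (545,60) and (520,185). I'll carry the jar over the blue tray.

>>> play_rows([
  {"tx":1,"ty":12,"twist":0,"tz":0,"claw":0},
  {"tx":3,"ty":36,"twist":0,"tz":0,"claw":0},
  {"tx":5,"ty":70,"twist":0,"tz":0,"claw":0},
  {"tx":8,"ty":110,"twist":0,"tz":0,"claw":0},
  {"tx":12,"ty":150,"twist":0,"tz":0,"claw":0},
  {"tx":15,"ty":190,"twist":0,"tz":0,"claw":0},
  {"tx":18,"ty":230,"twist":0,"tz":0,"claw":0},
  {"tx":21,"ty":270,"twist":0,"tz":0,"claw":0},
  {"tx":24,"ty":305,"twist":0,"tz":0,"claw":0},
  {"tx":26,"ty":328,"twist":0,"tz":0,"claw":0},
  {"tx":26.5,"ty":337,"twist":0,"tz":0,"claw":0},
  {"tx":26.5,"ty":337,"twist":0,"tz":0,"claw":0},
  {"tx":26.5,"ty":337,"twist":0,"tz":20,"claw":0},
  {"tx":26.5,"ty":337,"twist":0,"tz":45,"claw":0},
  {"tx":26.5,"ty":337,"twist":0,"tz":70,"claw":0},
  {"tx":26.5,"ty":337,"twist":0,"tz":90,"claw":0},
  {"tx":26.5,"ty":337,"twist":0,"tz":93,"claw":0},
  {"tx":26.5,"ty":337,"twist":0,"tz":93,"claw":0},
  {"tx":26.5,"ty":337,"twist":0,"tz":93,"claw":0},
])

```text
time: 38.1
ee_pos: [0.5296, -0.4163, 0.0466]
ee_rot: [-3.138, -0.001, -0.008]
contact_force: [-0.8, 0.4, -1.3]
opening: 0.501
```

```bash
python3 w.py w20
```

```text
t 38.1 pos [ 0.5296 -0.4163  0.0466] xaxis [1.0e+00 5.0e-04 5.2e-03] z [ 0.0052  0.0039 -1.    ] q [ 0.81  0.84 -0.37  1.57  0.37  0.8   0.3 ] open 0.501 F [-0.8  0.4 -1.3]
table 0.001
0.012
px [272.6 170.8] n 37845 mean [ 0.5136 -0.3591  0.0467] rect c [ 516.7 -377.1] sz [ 85.4 148.9] ang 15.7
0.035
px [252.8 130.4] n 14932 mean [ 0.5092 -0.343   0.0639] rect c [ 509. -344.] sz [43.1 43.2] ang 55.0
px [316.1 301. ] n 7724 mean [ 0.5292 -0.4023  0.0638] rect c [ 529.4 -403.8] sz [18.7 70.5] ang 89.5
```

View pics/w20.png

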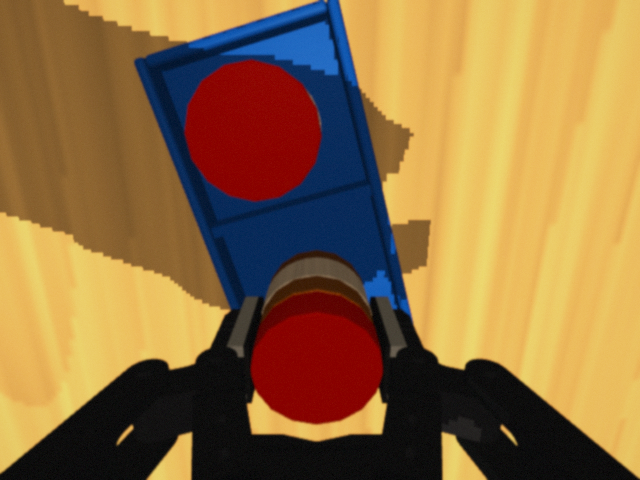

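The jar is over the empty bay, and the stored jar is undisturbed at (252,130). I'll lower it and release.

>>> play_rows([
  {"tx":0,"ty":0,"twist":0,"tz":7,"claw":0},
  {"tx":0,"ty":0,"twist":0,"tz":13,"claw":0},
  {"tx":0,"ty":0,"twist":0,"tz":18,"claw":0},
  {"tx":0,"ty":0,"twist":0,"tz":21.5,"claw":0},
  {"tx":0,"ty":0,"twist":0,"tz":21.5,"claw":0},
  {"tx":0,"ty":0,"twist":0,"tz":21.5,"claw":0},
  {"tx":0,"ty":0,"twist":0,"tz":21.5,"claw":0.9},
  {"tx":0,"ty":0,"twist":0,"tz":21.5,"claw":0.9},
  {"tx":0,"ty":0,"twist":0,"tz":21.5,"claw":0.9},
  {"tx":0,"ty":0,"twist":0,"tz":21.5,"claw":0.9},
  {"tx":0,"ty":0,"twist":0,"tz":21.5,"claw":0.9},
  {"tx":0,"ty":0,"twist":0,"tz":5,"claw":0.9},
  {"tx":0,"ty":0,"twist":0,"tz":-40,"claw":1},
  {"tx":0,"ty":0,"twist":0,"tz":-90,"claw":1},
  {"tx":0,"ty":0,"twist":0,"tz":-140,"claw":1},
  {"tx":0,"ty":0,"twist":0,"tz":-160,"claw":1},
  {"tx":0,"ty":0,"twist":0,"tz":-160,"claw":1},
  {"tx":0,"ty":0,"twist":0,"tz":-160,"claw":1},
])

```text
time: 40.4
ee_pos: [0.5282, -0.4166, 0.2056]
ee_rot: [-3.137, -0.001, -0.006]
contact_force: [-0.1, -1.4, -0.5]
opening: 1.0
```

```bash
python3 w.py w21
python3 - <<'E'
from h import *
for n in("top","side"):
    im,d=camera(n);cv2.imwrite(f"pics/{n}1.png",im)
    if n=="top": print("top");blobs(cloud(n,d),d,.04,.09,(.35,.8,-.5,.6),20);blobs(cloud(n,d),d,.012,.04,(.6,.75,.15,.3),100)
E
```

```text
t 40.4 pos [ 0.5282 -0.4166  0.2056] xaxis [1.0e+00 6.0e-04 3.9e-03] z [ 0.0039  0.0046 -1.    ] q [ 0.85  0.65 -0.43  1.47  0.28  1.08  0.36] open 1.0 F [-0.1 -1.4 -0.5]
table 0.001
0.012
px [587.7  60.6] n 3937 mean [ 0.7423 -0.2997  0.0186] rect c [ 747.5 -305.8] sz [106.6  40.4] ang 75.4
px [306.4 178.3] n 7463 mean [ 0.5206 -0.3894  0.0363] rect c [ 517.7 -380.1] sz [ 85.2 155.2] ang 15.8
px [289.  120.7] n 3045 mean [ 0.5092 -0.3434  0.0639] rect c [ 509.2 -343.7] sz [43.2 43. ] ang 0.1
px [561.4 356.4] n 3368 mean [ 0.7741 -0.5703  0.0202] rect c [ 767.1 -566.4] sz [67.3 65.7] ang 89.9
0.035
px [289.  120.7] n 3045 mean [ 0.5092 -0.3434  0.0639] rect c [ 509.2 -343.7] sz [43.2 43. ] ang 0.1
px [317.3 216.8] n 2735 mean [ 0.5294 -0.4144  0.0619] rect c [ 529.7 -416.7] sz [43.4 43.2] ang 5.5
top
px [312.2 220.9] n 96 mean [0.6454 0.0291 0.0644] rect c [646.  29.] sz [22.9 23. ] ang 20.9
px [344. 223.] n 96 mean [ 0.6397 -0.0451  0.0646] rect c [640.  -45.4] sz [23.1 23.2] ang 49.9
px [502.1 268.8] n 321 mean [ 0.5297 -0.414   0.0604] rect c [ 529.5 -416.2] sz [42.3 43.9] ang 3.9
px [471.3 277.8] n 312 mean [ 0.5092 -0.3411  0.0606] rect c [ 509.  -342.7] sz [43.2 42.1] ang 87.1
px [155.8 273.9] n 64 mean [0.5245 0.3925 0.0617] rect c [525.3 394.1] sz [16.2 17.3] ang 2.5
px [188.1 274.8] n 62 mean [0.5218 0.3175 0.0629] rect c [522.4 318.7] sz [16.2 16.2] ang 88.1
px [228.6 212.1] n 566 mean [0.6739 0.231  0.0233] rect c [674.1 231.2] sz [82.6 82.8] ang 17.1
```

View pics/side1.png

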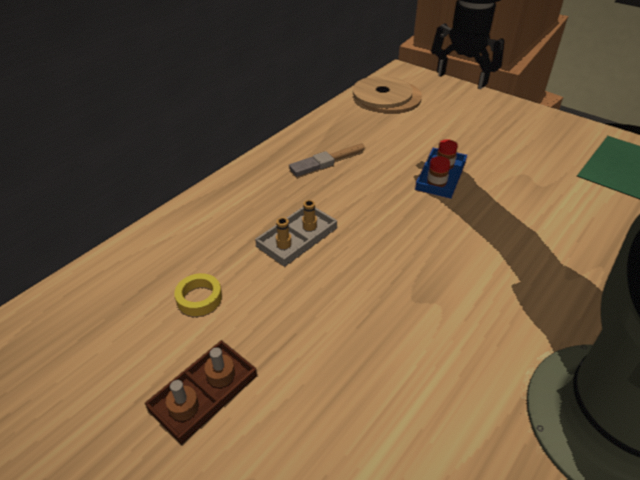

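View pics/w21.png

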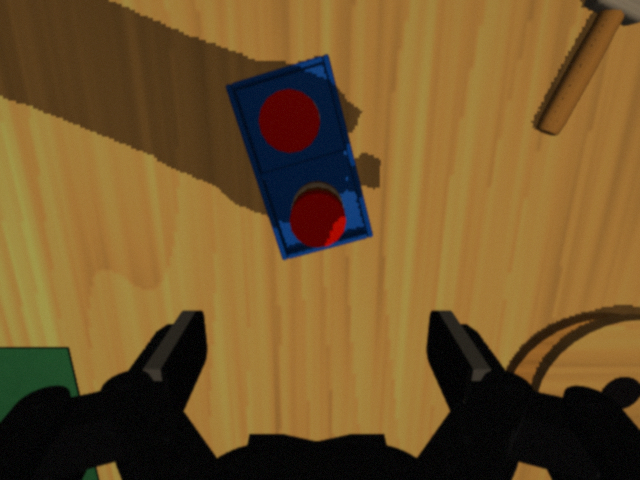

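The side view shows both plugs standing at (180,400) and (217,368), both nozzles at (283,232) and (309,215), and both jars in the blue tray. The tape and stored jar have not moved. The wrist view shows the two jars level, one to a bay, at (289,121) and (318,217). The gripper is clear, so I'm handing in.

```bash
python3 -c "
from bench import ctrl; print(ctrl.job_done())"
```

```text
the job is handed in; nothing more can be done
None
```

I put both plugs in the wooden tray, both nozzles in the steel tray and the loose jar in the blue tray's empty bay, in that order. The job is handed in at about 40 s on the robot's clock.

- **Final check:** the top, side and wrist views show every piece upright, one to a bay and within about 2 mm of the bay centre. Tops read about 60–65 mm by depth, as expected standing on the 5 mm floors. The gripper was open and well clear, at 0.206 m.
- **Left alone:** the stored jar and the tape roll read the same positions as at the start, within about 1 mm.
- **Disagreements:**
  - The side camera's positions differed from the top and wrist cameras by up to 5 mm in y, so I used the top and wrist readings.
  - The tool's tilt drifted up to about 0.7° during the moves, with no visible effect.
  - One early move call was refused for missing keys and moved nothing.

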